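Unlock the electrode stand and hold the electrode up slanted for inspection

ROBOT

A 7-joint arm with a two-finger parallel gripper is mounted at the origin on a cart in front of the work surface, level with it; the furniture and walls round the work are solid. World frame = base frame: x ahead of the robot, y to its left, z up, the work surface at z = 0. Lengths are in m, angles in rad, forces in N, time in s.
With the tool pointing down it reaches from about 0.425 to 0.875 m from the base axis. Payload 9.9 kg.
Tool frame: the origin (TCP) lies at the very end of the fingers, on their centre line; the grasp point (between the pads) lies 19 mm behind it (ctrl.hold_point_z is the z of the grasp point in the tool frame, in m); z points along the fingers, y is the line along which they close (so a half turn about z gives the same grasp; the last joint's range is limited). The gripper opens to 85 mm and grips with 20 to 120 N. Pads are 22 mm wide; open, the fingers measure 114 mm over their backs; the gripper's body (76 mm by 85 mm) begins 54 mm behind the grasp point. The pads swing forward as they close: fully open they stand 13 mm farther back than shut.
Start: joints at [-1.417, 0.576, 0.025, 1.437, -0.015, 1.129, -0.057], TCP at [0.159, 0.656, 0.231] pointing down, gripper open.
Joint ranges: [-2.76, 2.76], [-0.34, 2.15], [-1.52, 1.57], [0.19, 2.46], [-1.09, 4.23], [0.17, 1.99], [-2.82, 2.82]. Speed limits (rad/s): [2.22, 2.22, 3.01, 3.01, 3.14, 3.14, 3.14].

INTERFACE

Orientations are given as a unit quaternion [w, x, y, z].
In Python, from bench import ctrl, optics gives the robot as it stands. Calls block until the motion is done:
- ctrl.goto(position, orientation): joint-space move of the TCP to a pose.
- ctrl.line_to(position, vel=0.15, frame=None): straight line of the TCP; frame=None keeps the orientation; vel is the mean speed in m/s.
- ctrl.set_joints(angles): joint-space move.
- ctrl.gripper_to(opening): opening from 0.0 (shut) to 1.0 (fully open); the grip force is fixed at half the most; returns when the fingers have stopped.
- ctrl.wait(seconds).
- ctrl.inverse_kinematics(position, orientation): joint angles nearest the present ones, or None.
- ctrl.get_state(): the state.
- optics.snapshot(name): name is "side" or "top" or "wrist"; returns the picture (384x512x3 uint8, red, green, blue); there is no depth.
- optics.calibration(name): a dict with "fx", "fy", "cx", "cy" (pixels), "k1" (the pictures are not rectified: a ray, as slopes to the right and down, at radius r is drawn at 1 + k1 r^2 times it, then the intrinsics apply), "R" (3x3) and "t" (3): a world point X has camera coordinates R X + t; the wrist camera has in their place "tool_from_camera" (4x4, takes a point from camera to tool coordinates, whose origin is the TCP and whose axes are the flange's). Camera axes: x right, y down, z forward; pixel columns grow to the right and rows downward; lengths in m; the calibration is good to about 2 mm. A picture is of the moment at which its call begins: read the wrist's pose just before it. calibration takes no time and is no camera call.
A pose or a line that the arm cannot do raises ctrl.IKError and nothing moves.
- ctrl.hand_in(): hands the job in; it is judged then, once.
The state is a dict: "t": time; "joint_positions": joint angles; "joint_vel": joint speeds; "joint_torque": joint torques, N m; "eef_pos": TCP position; "orientation": TCP orientation; "force": force on the tool from outside, world axes, zero at the start; "torque": the same for the moment, N m; "width": opening from 0.0 (shut) to 1.0 (fully open); "grip_force": force on a finger pad.
Only numpy, scipy, OpenCV 4.12 (cv2) and the standard library are available. Lean on these libraries where they do the work, as an engineer would, in place of code of your own. Each camera call takes 0.05 s, during which the arm holds its last target. There are 200 camera calls.

TASK

The white-headed electrode in the grey stand is locked in by a steel fork over its collar: wind the crank disc by its upright pin counter-clockwise (seen from above), a bit over one full turn, until it comes to its stop, so that the fork is drawn right back. Then draw the electrode straight up out of its socket and tip it over to lean about 45 degrees from upright, head above tip, with its tip more than 12 cm above the bench. Finish while holding it still like that, the crank left at its stop and the jar, weight and beaker left alone.

Things in the scene. Friction and masses are not known exactly. Their poses are not given: they have to be found in the camera images.
- stand: Grey electrode stand fixed to the bench: foot plate 90 (x) x 260 (y) x 12 mm high, origin at the centre of its underside, z up. An aluminium socket tower 60 x 60 mm, top at z 70, has its middle at y -70; the crank's axle is at y +70 (own frame). A steel fork plate 6 mm thick at z 77.5 to 83.5 straddles the electrode's neck and bars the way up of its collar; a rack and pinion draws it 36 mm to +y per turn of the crank.
- crank_axis (a point): Point fixed in the stand on the upright axis of the crank disc, 110 mm above the bench.
- crank_pin (a point): Middle of the crank's grip pin, 114 mm above the bench: black upright round pin, diameter 14 mm, on the dark steel disc (diameter 100 mm, top at 93 mm above the bench), 40 mm from the axis. The pin is fixed in the disc (does not spin by itself); round it, a 19 mm collar rises 4 mm above the disc. Its top is 130 mm above the bench.
- crank (a joint): Turn of the crank in rad, growing counter-clockwise seen from above. Starts between -0.6 and 0 (at 0 the pin lies on the stand's +y side of the axis); hard stop at 6.4. Light friction (about 0.05 N m), it stays where it is left. The electrode is freed from about 6 on.
- socket (a point): Centre of the mouth of the electrode's socket, 70 mm above the bench, in the top of the tower: round bore 23 mm across, upright.
- probe: Cordless electrode, 117 mm long, about 90 g. Origin at the centre of its lower tip, z along it to the head. From the tip: grey shaft diameter 18 mm up to 55 mm, white collar diameter 38 mm from 55 to 61 mm (rests on the tower's top), neck diameter 18 mm, white round head diameter 28 mm from 77 to 117 mm. It stands upright in the stand's socket with its tip 15 mm above the bench; 55 mm of shaft are in the socket.
- probe_head (a point): Centre of the electrode's white head, 97 mm above its tip; the head is 28 mm across and 40 mm tall (112 mm above the bench while in the socket).
- jar: Bystander: white sample jar with a white lid, 59 mm across, 68 mm tall, origin at the centre of its underside. Leave alone.
- weight: Bystander: steel calibration weight with a knob, 38 mm across, 58 mm tall, origin at the centre of its underside. Leave alone.
- beaker: Bystander: glass beaker, 55 mm across, 71 mm tall, origin at the centre of its underside. Leave alone.
Things that resemble listed ones, but are neither listed nor needed, are in the scene too. There is more than one size of the probe; the job needs the smaller.

How it is judged:
By the outcome, as a careful person would: the job done as asked, in the order asked, and still so for the second after the job is handed in, while the arm keeps its last pose, push and grip.
It also fails if it takes over 58 s, if anything falls off the work surface, if the arm or the gripper's body presses on something with over 40 N, if the wrist force passes 120 N, or if a joint passes its speed limit or range.

## Working session

There is one attempt and no reset: what is moved stays moved. The work goes in short steps, each a Python script; the robot and the scene stay as the last script left them, time stands still between calls to the robot, and variables do not carry over. Pictures are saved under pics/ and viewed, at most 10 in all, crops included, and the job is handed in when it is done.

```bash
ls; mkdir -p pics
python3 - <<'E'
from bench import ctrl, optics
import cv2
import numpy as np
s=ctrl.get_state(); print(s['t'],s['eef_pos'],s['orientation'],s['width'],ctrl.hold_point_z)
for n in ("side","top","wrist"):
    im=optics.snapshot(n); cv2.imwrite(f'pics/{n}0.png',cv2.resize(im[:,:,::-1],(800,600),interpolation=cv2.INTER_CUBIC))
    np.save(f'pics/{n}0.npy',im)
    print(n,optics.calibration(n))
E
```

```text
pics
0.0 [0.15891389 0.65555018 0.23044549] [-4.88828529e-05  1.18614538e-01  9.92940027e-01 -8.31164280e-04] 0.9948572061097823 -0.0187
side {'fx': 417.5223704131452, 'fy': 417.5223704131452, 'cx': 257.34857860460875, 'cy': 195.86723734656292, 'k1': -0.009159684060711323, 'R': array([[ 0.84139125, -0.54011177,  0.01844005],
       [-0.32310362, -0.53009932, -0.7839635 ],
       [ 0.43320297,  0.65366198, -0.620533  ]]), 't': array([-0.47800988,  0.29677001,  0.66708715])}
top {'fx': 468.9059328283458, 'fy': 468.9059328283458, 'cx': 253.2079541652605, 'cy': 189.32535618962402, 'k1': -0.003821954211633878, 'R': array([[ 4.33530018e-04, -9.99989619e-01,  4.53593535e-03],
       [-9.95827165e-01, -8.45658184e-04, -9.12553648e-02],
       [ 9.12582533e-02, -4.47744570e-03, -9.95817194e-01]]), 't': array([0.03723343, 0.62039988, 1.09821922])}
wrist {'fx': 333.01389401462296, 'fy': 333.01389401462296, 'cx': 258.6825549998402, 'cy': 194.3757944571711, 'k1': -0.04120805332306871, 'tool_from_camera': array([[-7.47432611e-04, -9.47225512e-01, -3.20567108e-01,
         8.27651832e-02],
       [ 9.99999540e-01, -5.15501081e-04, -8.08368940e-04,
         7.64551907e-04],
       [ 6.00454992e-04, -3.20567565e-01,  9.47225462e-01,
        -1.40977783e-01],
       [ 0.00000000e+00,  0.00000000e+00,  0.00000000e+00,
         1.00000000e+00]])}
```

View pics/side0.png

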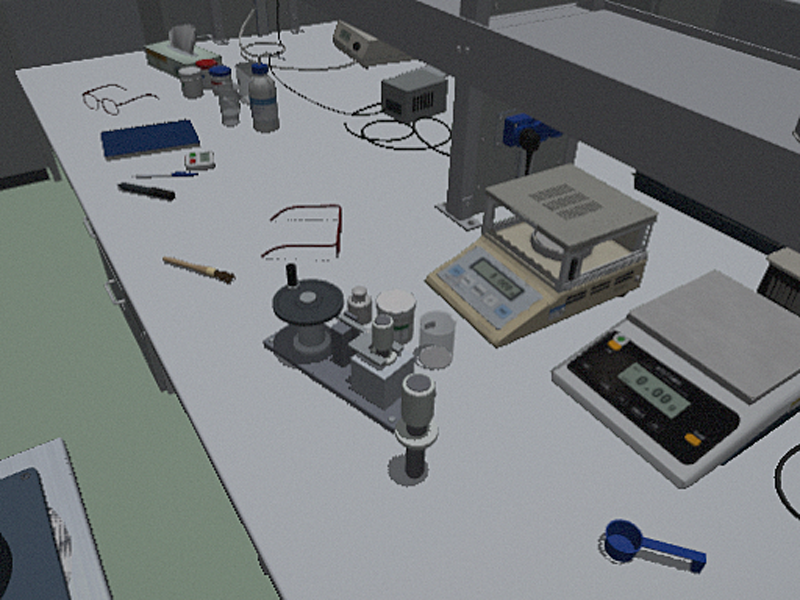

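View pics/top0.png

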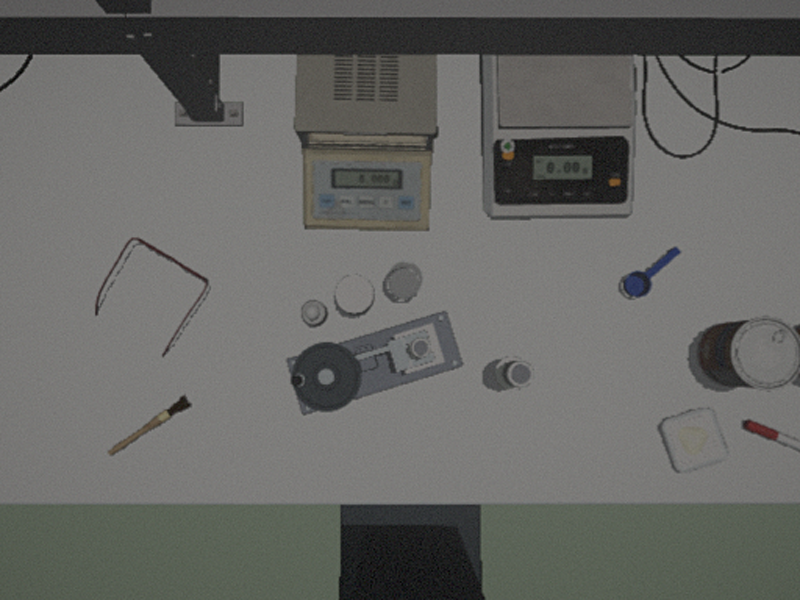

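The side view shows the crank pin's top at about (292,266), the hub cap at (307,297), the seated electrode's head top at (382,322) and the larger decoy at (418,385). The top view shows the pin at (297,380), the hub at (326,377), the seated head at (419,348) and the decoy at (516,373). I'll enlarge crops to get accurate pixels.

```bash
cat > h.py <<'E'
from bench import ctrl, optics
import numpy as np, cv2
from scipy.spatial.transform import Rotation as Ro
def ray(n,uv,pose=None):
    c=optics.calibration(n); K=np.array([[c['fx'],0,c['cx']],[0,c['fy'],c['cy']],[0,0,1]])
    p=cv2.undistortPoints(np.array([[uv]],float),K,np.array([c['k1'],0,0,0.]))[0,0]
    d=np.array([*p,1.])
    if n=='wrist':
        T=c['tool_from_camera']; R=Ro.from_quat(np.roll(pose[1],-1)).as_matrix()
        return R@T[:3,3]+pose[0], R@T[:3,:3]@d
    return -c['R'].T@c['t'], c['R'].T@d
def tri(*rays):
    A=0;b=0
    for o,d in rays:
        d=d/np.linalg.norm(d);P=np.eye(3)-np.outer(d,d);A=A+P;b=b+P@o
    X=np.linalg.solve(A,b)
    return X.round(4),[round(1e3*np.linalg.norm(np.cross(X-o,d/np.linalg.norm(d))),1) for o,d in rays]
def proj(n,X):
    c=optics.calibration(n); p=c['R']@X+c['t']; p=p[:2]/p[2]; p=p*(1+c['k1']*(p@p))
    return p*[c['fx'],c['fy']]+[c['cx'],c['cy']]
def atz(r,z): o,d=r; return o+d*(z-o[2])/d[2]
def quat(Rm): return np.roll(Ro.from_matrix(Rm).as_quat(),1)
def down(a):  # tool down, closing axis at world angle a
    y=np.array([np.cos(a),np.sin(a),0]); z=np.array([0,0,-1.]); return quat(np.c_[np.cross(y,z),y,z])
E
python3 - <<'E'
from h import *
a=np.load('pics/side0.npy')[160:285,160:285]; b=np.load('pics/top0.npy')[190:275,175:305]
a=cv2.resize(a,(625,600),interpolation=cv2.INTER_CUBIC); cv2.imwrite('pics/sc.png',cv2.convertScaleAbs(a[:,:,::-1],alpha=1.3))
b=cv2.resize(b,(780,510),interpolation=cv2.INTER_CUBIC); cv2.imwrite('pics/tc.png',cv2.convertScaleAbs(b[:,:,::-1],alpha=1.5))
f=1.5625
for nm,s,t in (('pin',(292,266),(297,380)),('hub',(307,297),(326,377)),('head',(382,322),(419,348))):
    print(nm,tri(ray('side',np.array(s)/f),ray('top',np.array(t)/f)))
E
```

```text
pin (array([0.4939, 0.1747, 0.1286]), [np.float64(0.1), np.float64(0.1)])
hub (array([0.497 , 0.1376, 0.0968]), [np.float64(0.6), np.float64(0.6)])
head (array([0.5385, 0.0054, 0.1272]), [np.float64(0.1), np.float64(0.1)])
```

View pics/sc.png

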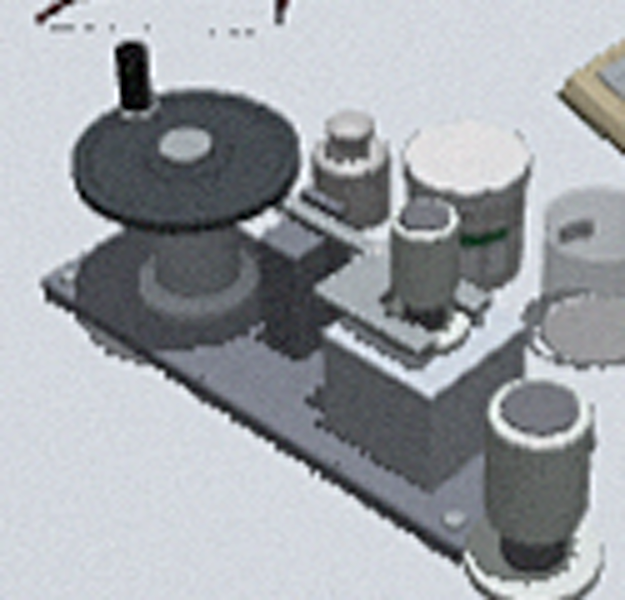

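View pics/tc.png

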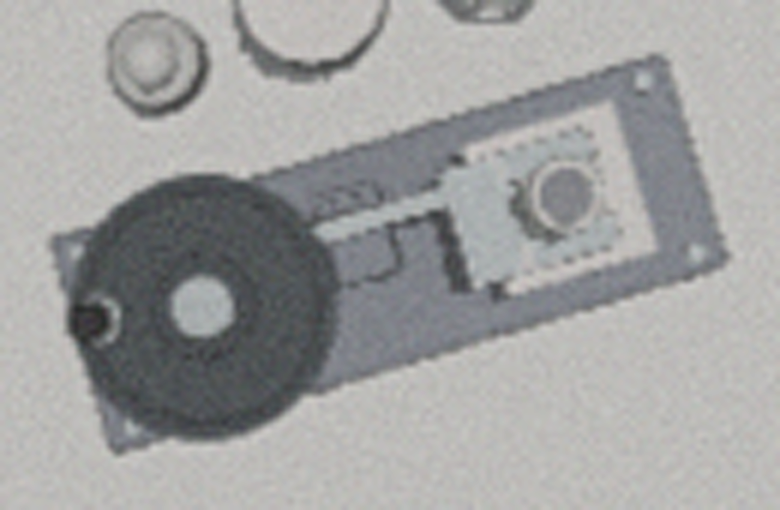

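The crops give these pixels. Side: pin top (129,45), hub (185,145), head top (429,212). Top: pin top (88,322), hub (203,307), head top (565,193). The fork extends over the collar.

Run:
```python
from h import *
S=lambda x,y:np.array([(x+.5)/5-.5+160,(y+.5)/4.8-.5+160]); T=lambda x,y:np.array([(x+.5)/6-.5+175,(y+.5)/6-.5+190])
P={}
for nm,s,t in (('pin',(130,46),(88,322)),('hub',(185,145),(203,307)),('head',(429,213),(565,193)),('discrim',(187,157),(203,307))):
    P[nm]=tri(ray('side',S(*s)),ray('top',T(*t))); print(nm,*P[nm])
pin,hub,head=[P[k][0] for k in('pin','hub','head')]
d=hub-head; print('axis dist',np.hypot(*d[:2]),'stand yaw(+y dir)',np.arctan2(d[1],d[0])); e=pin-hub; print(np.hypot(*e[:2]),np.arctan2(e[1],e[0]))
c=hub[:2]; z=.102
# feasibility: q7 along circle for various phase offsets
q0=np.array(ctrl.get_state()['joint_positions'])
th0=np.arctan2(e[1],e[0])
for off in np.arange(-3,3.2,.5):
    r=[]
    for k in np.linspace(0,7.1,15):
        a=th0+k; q=ctrl.inverse_kinematics([*(c+.04*np.array([np.cos(a),np.sin(a)])),z],down(a+off)); r.append('--' if q is None else round(float(q[6]),1))
    print(round(off,1),*r)
u=np.array([.539,.005])
for zz in(.25,.30,.35):
  for az in np.arange(0,6.2,.524):
    zt=np.array([np.cos(az),np.sin(az),-1])/2**.5
    for sg in(1,-1):
      y=sg*np.array([-np.sin(az),np.cos(az),0]); q=ctrl.inverse_kinematics([.53,0.0,zz],quat(np.c_[np.cross(y,zt),y,zt]))
      if q is not None: print('tilt',zz,round(az,2),sg,np.round(q,1))
```

```text
pin [0.493  0.1766 0.1306] [np.float64(1.1), np.float64(1.1)]
hub [0.4979 0.1383 0.0968] [np.float64(0.9), np.float64(0.9)]
head [0.5402 0.0045 0.1325] [np.float64(0.1), np.float64(0.1)]
discrim [0.4981 0.1388 0.0894] [np.float64(0.5), np.float64(0.5)]
axis dist 0.14032722472848952 stand yaw(+y dir) 1.8769970866006487
0.03861217424595512 1.6980424151176676
-3.0 -1.2 -0.8 -0.3 0.1 0.6 1.0 1.5 1.9 2.3 2.6 -1.9 -1.4 -1.4 -0.9 -0.5
-2.5 -0.8 -0.3 0.1 0.5 1.0 1.4 1.9 2.3 2.7 -1.9 -1.4 -1.3 -0.9 -0.5 -0.1
-2.0 -0.4 0.1 0.5 0.9 1.4 1.9 2.3 2.7 -1.9 -1.4 -1.3 -0.9 -0.5 -0.1 0.3
-1.5 0.1 0.5 0.9 1.3 1.8 2.3 2.7 -1.8 -1.4 -1.3 -0.9 -0.5 -0.1 0.3 0.7
-1.0 0.5 0.9 1.3 1.7 2.2 2.6 -1.7 -1.3 -1.3 -0.8 -0.5 -0.1 0.3 0.7 1.1
-0.5 0.9 1.3 1.7 2.1 2.6 -1.7 -1.3 -1.2 -0.8 -0.4 -0.0 0.3 0.7 1.1 1.5
0.0 1.3 1.7 2.1 2.5 -1.7 -1.3 -1.2 -0.8 -0.4 -0.0 0.4 0.7 1.1 1.5 1.9
0.5 1.7 2.1 2.5 -1.7 -1.4 -1.3 -0.8 -0.4 0.0 0.4 0.8 1.1 1.5 1.9 2.3
1.0 2.1 2.5 -1.8 -1.2 -1.3 -0.8 -0.4 0.0 0.4 0.8 1.2 1.5 1.9 2.3 2.7
1.5 2.5 -1.8 -1.3 -1.4 -0.9 -0.4 0.0 0.4 0.8 1.2 1.6 1.9 2.3 2.7 -1.5
2.0 -1.9 -1.3 -1.4 -0.9 -0.5 -0.
[... 2831 characters left out ...]
0.35 2.1 1 [-0.1  0.7  0.7  1.4 -0.8  2.  -2. ]
tilt 0.35 2.1 -1 [-0.   0.7  0.6  1.4 -0.7  1.9  1.1]
tilt 0.35 2.62 1 [ 0.3  0.7 -0.4  1.1 -0.2  2.  -2.2]
tilt 0.35 2.62 -1 [ 0.3  0.7 -0.4  1.1 -0.2  2.   0.9]
tilt 0.35 3.67 1 [-0.6  0.8  0.8  1.2 -0.1  2.  -0.8]
tilt 0.35 4.19 1 [-0.8  0.7  0.8  1.4  0.2  1.7 -0.5]
tilt 0.35 4.19 -1 [-0.3  0.6 -0.2  1.4  0.5  1.9  2.1]
tilt 0.35 4.72 1 [-1.1  0.6  0.9  1.7  0.4  1.3 -0.4]
tilt 0.35 4.72 -1 [-0.3  0.4 -0.3  1.7  0.7  1.6  2.3]
tilt 0.35 5.24 1 [-1.1  0.3  0.7  2.   0.7  1.  -0.4]
tilt 0.35 5.24 -1 [-0.3  0.3 -0.4  2.   0.9  1.3  2.6]
tilt 0.35 5.76 1 [-1.2  0.   0.7  2.2  1.1  0.7 -0.2]
tilt 0.35 5.76 -1 [ 0.6  0.2 -1.3  2.2  1.2  1.   2.8]
```

The triangulated heights match the text: 0.131 for the pin and 0.1325 for the head. The crank starts at about -0.18 rad. Next I'll hover with the wrist camera to refine these.

Run:
```python
from h import *
import pickle
L=[]
for i,p in enumerate(([.53,.10,.26],[.46,.14,.24])):
    ctrl.goto(p,down(1.698-2.1)); s=ctrl.get_state(); pose=(s['eef_pos'],s['orientation'])
    im=optics.snapshot('wrist'); L.append((pose,im)); print(s['t'],pose,s['joint_positions'].round(2) if hasattr(s['joint_positions'],'round') else s['joint_positions'])
pickle.dump(L,open('w.pkl','wb'))
cv2.imwrite('pics/w2.png',cv2.convertScaleAbs(np.vstack([im for _,im in L])[:,:,::-1][:, :],alpha=1.3)[::1,::1])
for i in (0,1): cv2.imwrite(f'pics/wv{i}.png',cv2.convertScaleAbs(cv2.resize(L[i][1],(800,600),interpolation=cv2.INTER_CUBIC)[:,:,::-1],alpha=1.3))
```

```text
2.5333 (array([0.52993196, 0.10129914, 0.25978638]), array([-1.90768704e-04,  8.33389438e-01,  5.52686170e-01, -7.78284504e-05])) [-0.7   0.4   0.62  1.77 -0.27  1.06 -0.38]
3.0083 (array([0.4591932 , 0.14124998, 0.23996763]), array([-2.65998010e-04,  8.33212749e-01,  5.52952479e-01, -1.01614474e-05])) [-0.86  0.33  0.63  1.93 -0.24  0.95 -0.52]
```

View pics/wv0.png

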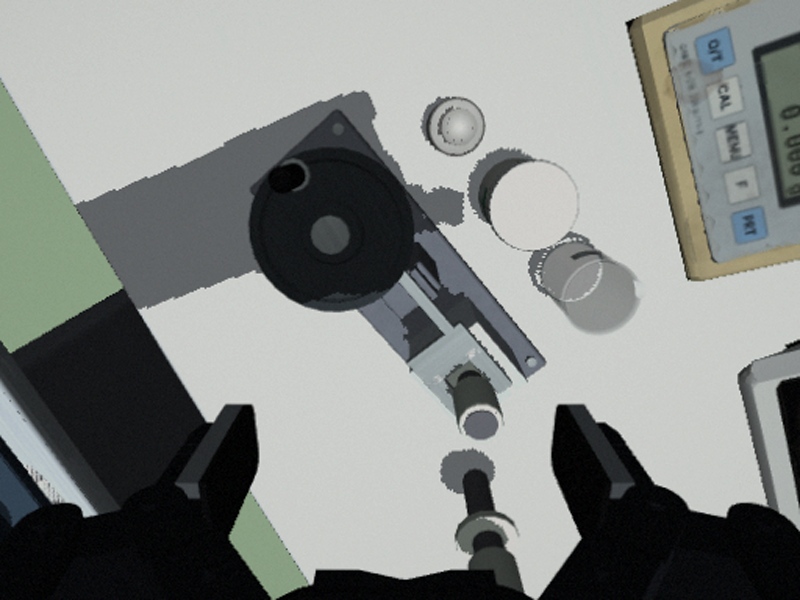

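View pics/wv1.png

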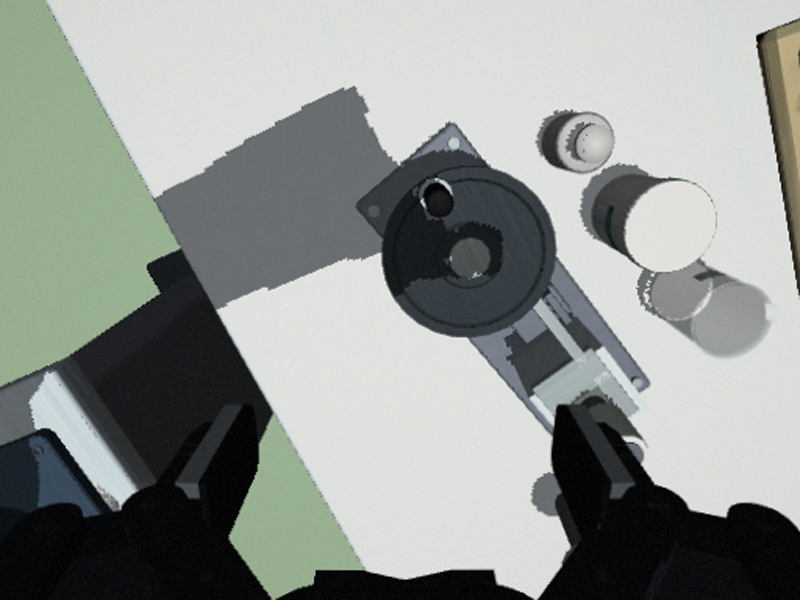

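The first wrist view has the hub at (330,235), the pin top near (286,180) and the head top at (481,425). The second has the hub at (469,258) and the pin top at (438,203).

Run:
```python
from h import *
import pickle
L=pickle.load(open('w.pkl','rb')); g=lambda u:(np.array(u)+.5)/1.5625-.5
w0=lambda u:ray('wrist',g(u),L[0][0]); w1=lambda u:ray('wrist',g(u),L[1][0])
print('hub',tri(w0((330,235)),w1((469,258))),atz(w0((330,235)),.095),atz(w1((469,258)),.095))
print('pin',tri(w0((284,180)),w1((438,203))),atz(w0((284,180)),.13),atz(w1((438,203)),.13))
print('head',atz(w0((481,425)),.132))
```

```text
hub (array([0.4977, 0.1398, 0.0947]), [np.float64(0.0), np.float64(0.0)]) [0.49771167 0.13985796 0.095     ] [0.49765588 0.13992016 0.095     ]
pin (array([0.4929, 0.179 , 0.1191]), [np.float64(0.2), np.float64(0.2)]) [0.49562158 0.17913103 0.13      ] [0.49271772 0.18051597 0.13      ]
head [0.53875868 0.00666434 0.132     ]
```

```bash
cat >> h.py <<'E'
C=np.array([.4977,.1392]); HEAD=np.array([.5393,.0056]); Z=.104; TH0=1.677
def pt(a,r=.0395,z=Z): return np.array([*(C+r*np.array([np.cos(a),np.sin(a)])),z])
def turn(a0,a1,off,step=.15,vel=.08,fmax=30):
    a=a0
    while a<a1-1e-6:
        a=min(a+step,a1); ctrl.line_to(pt(a),vel=vel,frame=down(a+off)); s=ctrl.get_state(); f=np.array(s['force'])
        t=f[:2]@[-np.sin(a),np.cos(a)]; r=f[:2]@[np.cos(a),np.sin(a)]
        print(f"{a-TH0:.2f} t={s['t']:.1f} tan={t:.1f} rad={r:.1f} z={f[2]:.1f} w={s['width']:.3f} q7={s['joint_positions'][6]:.2f}")
        if np.linalg.norm(f)>fmax: print('STOP'); break
    return a
E
python3 - <<'E'
from h import *
off=-2.1
ctrl.gripper_to(.5)
ctrl.goto(pt(TH0,z=.16),down(TH0+off)); ctrl.line_to(pt(TH0),vel=.1)
s=ctrl.get_state(); print(s['force'],s['t'])
ctrl.gripper_to(0); s=ctrl.get_state(); print(s['force'],s['width'],s['grip_force'],s['eef_pos'],s['t'])
turn(TH0,TH0+.6,off)
E
```

```text
[-0.39368012 -0.41522613  0.02746034] 4.725
[-1.53137792 -0.52004833  5.2043446 ] 0.13865035925694386 58.43112409114838 [0.49380374 0.17878647 0.10471661] 5.1083
0.15 t=5.4 tan=1.6 rad=1.6 z=8.1 w=0.135 q7=-0.31
0.30 t=5.7 tan=1.4 rad=1.8 z=8.2 w=0.139 q7=-0.20
0.45 t=6.0 tan=1.3 rad=1.3 z=8.1 w=0.139 q7=-0.09
0.60 t=6.3 tan=1.1 rad=1.8 z=8.9 w=0.143 q7=0.02
```

Run:
```python
from h import *
off=-2.1
turn(TH0+.6,TH0+3.2,off,step=.2)
a=TH0+3.2
b=optics.snapshot('side'); b=cv2.resize(b[130:290,140:300],(600,600),interpolation=cv2.INTER_CUBIC); cv2.imwrite('pics/s1.png',cv2.convertScaleAbs(b[:,:,::-1],alpha=1.3))
```

```text
0.80 t=6.7 tan=0.9 rad=1.2 z=8.9 w=0.141 q7=0.18
1.00 t=7.0 tan=0.6 rad=1.7 z=9.3 w=0.140 q7=0.33
1.20 t=7.4 tan=0.8 rad=2.6 z=9.4 w=0.139 q7=0.49
1.40 t=7.7 tan=-0.4 rad=1.9 z=10.5 w=0.142 q7=0.65
1.60 t=8.1 tan=0.6 rad=2.0 z=9.1 w=0.140 q7=0.81
1.80 t=8.4 tan=0.0 rad=1.7 z=10.8 w=0.138 q7=0.98
2.00 t=8.8 tan=0.0 rad=0.5 z=9.9 w=0.144 q7=1.14
2.20 t=9.1 tan=-0.2 rad=1.2 z=9.5 w=0.143 q7=1.31
2.40 t=9.5 tan=-0.1 rad=0.5 z=9.6 w=0.141 q7=1.47
2.60 t=9.8 tan=-0.5 rad=-0.6 z=8.9 w=0.139 q7=1.64
2.80 t=10.2 tan=0.2 rad=-0.1 z=8.4 w=0.142 q7=1.80
3.00 t=10.5 tan=-1.3 rad=-1.6 z=9.6 w=0.148 q7=1.96
3.20 t=10.9 tan=-0.6 rad=-1.0 z=9.9 w=0.141 q7=2.12
```

View pics/s1.png

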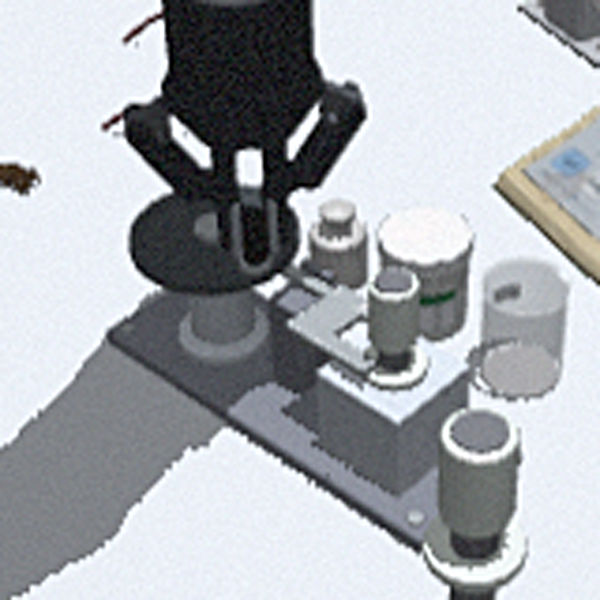

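The pin is between the fingers at about (250,240) and the fork has come back about halfway, so the crank is turning. I'll regrip half a turn round and wind on to the stop.

Run:
```python
from h import *
a=TH0+3.2; off=-2.1+np.pi
ctrl.gripper_to(.45); ctrl.line_to(pt(a,z=.165),vel=.15)
ctrl.goto(pt(a,z=.165),down(a+off)); ctrl.line_to(pt(a),vel=.12); ctrl.gripper_to(0)
s=ctrl.get_state(); print(s['t'],s['width'],s['grip_force'],s['force'])
a=turn(a,TH0+6.4,off,step=.2)
if a>TH0+6.39: turn(a,TH0+6.9,off,step=.05,fmax=22)
```

```text
14.5417 0.13837336301083164 58.468594551086426 [-0.16429821 -0.11181158  6.6205398 ]
3.40 t=14.9 tan=1.1 rad=0.7 z=7.6 w=0.143 q7=0.59
3.60 t=15.2 tan=1.2 rad=0.6 z=7.7 w=0.138 q7=0.74
3.80 t=15.6 tan=0.5 rad=0.9 z=8.4 w=0.140 q7=0.89
4.00 t=15.9 tan=1.3 rad=0.4 z=7.2 w=0.139 q7=1.04
4.20 t=16.3 tan=1.0 rad=1.5 z=6.9 w=0.138 q7=1.18
4.40 t=16.6 tan=1.0 rad=1.0 z=7.5 w=0.141 q7=1.32
4.60 t=17.0 tan=1.4 rad=0.9 z=8.2 w=0.141 q7=1.46
4.80 t=17.3 tan=0.8 rad=1.7 z=7.0 w=0.138 q7=1.60
5.00 t=17.7 tan=1.1 rad=2.0 z=8.1 w=0.140 q7=1.74
5.20 t=18.0 tan=0.7 rad=2.9 z=8.4 w=0.142 q7=1.88
5.40 t=18.4 tan=0.8 rad=3.0 z=8.6 w=0.141 q7=2.02
5.60 t=18.7 tan=0.7 rad=2.0 z=7.8 w=0.138 q7=2.16
5.80 t=19.1 tan=-0.2 rad=2.0 z=7.6 w=0.140 q7=2.30
6.00 t=19.4 tan=1.0 rad=1.9 z=9.3 w=0.139 q7=2.44
6.20 t=19.8 tan=-0.2 rad=3.0 z=9.4 w=0.139 q7=2.59
6.40 t=20.1 tan=-0.7 rad=2.3 z=10.7 w=0.139 q7=2.73
6.45 t=20.4 tan=0.2 rad=3.1 z=9.3 w=0.141 q7=2.75
6.50 t=20.6 tan=0.9 rad=2.7 z=10.7 w=0.140 q7=2.76
6.55 t=20.9 tan=-0.7 rad=2.8 z=9.9 w=0.141 q7=2.77
6.60 t=21.1 tan=-1.5 rad=3.9 z=9.2 w=0.134 q7=2.78
6.65 t=21.4 tan=-8.0 rad=-1.1 z=2.6 w=0.139 q7=2.79
6.70 t=21.6 tan=-12.7 rad=-0.9 z=-3.3 w=0.137 q7=2.79
6.75 t=21.9 tan=-18.1 rad=-2.7 z=-8.7 w=0.134 q7=2.79
6.80 t=22.1 tan=-24.1 rad=-4.7 z=-14.6 w=0.141 q7=2.80
STOP
```

The crank hits its stop at about 6.6 rad of travel, as predicted, with the tangential force building up from there. I'll release it and look before grasping.

Run:
```python
from h import *
off=-2.1+np.pi; a=TH0+6.64
ctrl.line_to(pt(a),vel=.05,frame=down(a+off)); ctrl.gripper_to(.45); ctrl.line_to(pt(a,z=.2),vel=.15)
best=None
for g in(0,np.pi):
    q=ctrl.inverse_kinematics([*HEAD,.2],down(g)); print(g,None if q is None else np.round(q,2))
ctrl.gripper_to(.75)
q=[ctrl.inverse_kinematics([*HEAD,.2],down(g)) for g in(0,np.pi)]
g=[0,np.pi][int(np.argmin([abs(k[6]) if k is not None else 9 for k in q]))]
ctrl.goto([HEAD[0]-.03,HEAD[1]+.03,.24],down(g)); s=ctrl.get_state(); print(g,s['t'],s['eef_pos'],s['orientation'],s['joint_positions'])
b=optics.snapshot('side'); w=optics.snapshot('wrist')
b=cv2.resize(b[130:290,140:300],(400,400),interpolation=cv2.INTER_CUBIC); w=cv2.resize(w,(400,300))
o=np.zeros((400,800,3),np.uint8);o[:,:400]=b;o[:300,400:]=w; cv2.imwrite('pics/s2.png',cv2.convertScaleAbs(o[:,:,::-1],alpha=1.3))
```

```text
0 [-0.66  0.55  0.89  1.86 -0.52  0.98  0.46]
3.141592653589793 [ 0.34  0.46 -0.64  1.83  0.33  0.96  2.7 ]
0 26.0083 [0.50925676 0.03580255 0.239907  ] [-1.03399709e-04  7.06654055e-01  7.07559209e-01 -3.33955483e-05] [-0.77000866  0.45200432  0.90669255  1.87123593 -0.41552968  1.02021478
  0.31296991]
```

View pics/s2.png

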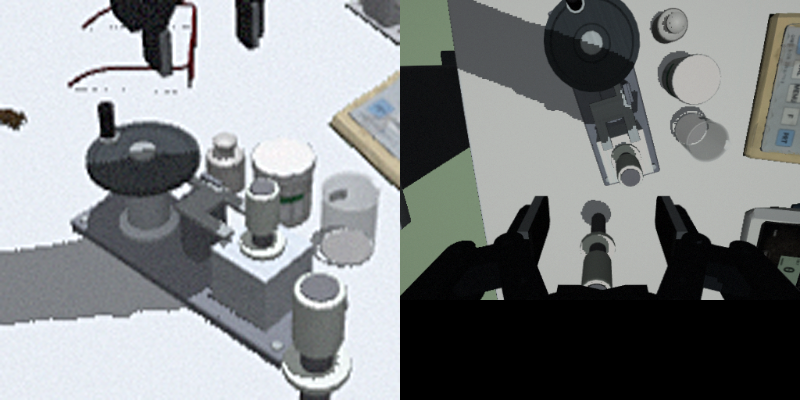

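The fork is right back and the collar is clear (side view, about (262,245)). The wrist view has the head top at (228,177) in its half. I'll check that position, then grasp and lift.

Run:
```python
from h import *
s=ctrl.get_state(); h=atz(ray('wrist',(228.5*1.28-.5,177.5*1.28-.5),(s['eef_pos'],s['orientation'])),.132)[:2]; print('head',h)
p=HEAD if np.linalg.norm(h-HEAD)>.006 else (HEAD+h)/2; print(p)
ctrl.goto([*p,.2],down(0)); ctrl.line_to([*p,.094],vel=.1); s=ctrl.get_state(); print(s['force'])
ctrl.gripper_to(0); s=ctrl.get_state(); print(s['t'],s['width'],s['grip_force'],s['force'],s['eef_pos'])
for z in(.11,.13,.16,.20): 
    ctrl.line_to([*p,z],vel=.06); s=ctrl.get_state(); print(z,s['force'],s['width'])
    if np.linalg.norm(s['force'])>30: break
```

```text
head [0.53628747 0.00683275]
[0.53779374 0.00621638]
[-0.62058951 -0.7376336  -0.37844472]
28.0833 0.3116457012834872 58.5691237449646 [-0.71377944  1.16175384  5.98746787] [0.53804757 0.00624647 0.09443835]
0.11 [-0.42771658 -0.01366667 -0.60195973] 0.31144879199836445
0.13 [ 0.84763852 -0.15976034 -1.25152668] 0.30964251271155513
0.16 [-0.11775132 -0.14182145 -0.88252142] 0.3097541046050797
0.2 [ 0.12166823  0.06265896 -2.05833923] 0.31097483226828576
```

Run:
```python
from h import *
ctrl.line_to([.538,.006,.30],vel=.12)
y=np.array([1.,0,0]); az=-np.pi/2
for ang in(22.5,45):
    t=np.radians(ang); zt=np.array([0,-np.sin(t),-np.cos(t)]); ctrl.line_to([.538,.006-.02*np.sin(t),.30],vel=.02,frame=quat(np.c_[np.cross(y,zt),y,zt]))
ctrl.wait(.5); s=ctrl.get_state(); print(s['t'],s['eef_pos'],s['orientation'],s['width'],s['grip_force'],s['force'])
o=np.hstack([cv2.resize(optics.snapshot(n),(400,300)) for n in('side','top')]); w=optics.snapshot('side')[60:290,110:310]; w=cv2.resize(w,(522,600))
cv2.imwrite('pics/f.png',cv2.convertScaleAbs(w[:,:,::-1],alpha=1.3))
```

```text
33.0167 [ 0.53799796 -0.00831886  0.30014647] [ 0.27036322  0.65353618  0.65327184 -0.27024081] 0.3125968172321054 59.05282258987427 [-0.25198075  0.06321478 -0.58106812]
```

View pics/f.png

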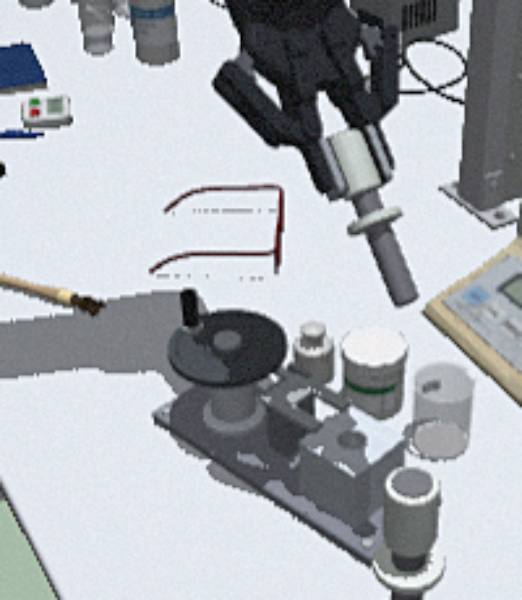

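The electrode is out of the socket and held by its head, with the head at about (355,160), the tip at (404,300), and the bore empty. I'll compare that with the expected 45° projection and hand in if it agrees.

Run:
```python
from h import *
p=np.array(ctrl.get_state()['eef_pos']); 
for deg in(35,45,55):
    t=np.radians(deg); zt=np.array([0,-np.sin(t),-np.cos(t)]); g=p-.0187*np.array([0,-.707,-.707])
    print(deg,[((proj('side',g+d*zt)-[110,60])*2.61).round() for d in(0,.036,.097)],(g+.097*zt)[2])
```

```text
35 [array([350., 162.]), array([367., 215.]), array([394., 304.])] 0.23373863051887583
45 [array([350., 162.]), array([371., 213.]), array([405., 300.])] 0.2446070210398129
55 [array([350., 162.]), array([374., 210.]), array([415., 292.])] 0.2575594644888565
```

The tip matches the 45° prediction and stands about 0.24 m above the bench.

```bash
python3 -c "
from bench import ctrl
print(ctrl.hand_in())"
```

```text
the job is handed in; nothing more can be done
None
```

I wound the crank to its stop, drew the electrode out and handed in holding it still at about 45° with its tip about 24 cm above the bench, after about 33 s on the robot's clock; the jar, weight and beaker were left alone.

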